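Lock the battery hatch of a bottle display base with the coin key

TASK

The lit bottle display base on the shop counter has had its batteries changed, but its hatch is still unlocked. Take the yellow coin key from its wooden stand, push its blade into the slot of the brass lock, press the lock in against its spring and turn it clockwise about a quarter turn, short of its stop, then let it spring back up, locked, and stand the key back in its stand. Work gently: do not force the key, do not touch the base with the gripper, and leave everything else on the counter alone.

Things in the scene. Friction and masses are not known exactly. Their poses are not given: they have to be found in the camera images.
- base: Black display base with a copper band, 200 (x) x 160 (y) x 50 mm, fixed to the counter; origin at the centre of its underside. On its -x half the hatch with a square aluminium lock plate (56 x 56 mm). The plate was fitted by eye, so the lock sits slightly off its drawn place (see lock_nominal); it is screwed down firmly and does not give.
- lock_nominal (a point): Drawn centre of the brass lock disc, level with its top, 55 mm above the counter; axes are the base's. The real disc (29 mm across, 3 mm proud of its plate) is up to 4 mm off along x, up to 5.5 mm along y and 1.5 mm in height: visible, not in this pose; it turns about its own centre. Slot: straight across, open-ended, 5 mm wide, 5 mm deep, dark floor; at lock angle 0 it lies along the base's x.
- lock (a joint): Angle of the lock, rad: about 0 unlocked (red dot), growing clockwise seen from above, 1.57 at the hard stop (green dot). It turns only while pressed in; friction torque about 0.06 N m. Let up beyond about 1.25 (aim at 1.4) it springs up behind its catch, locked; let up earlier it stays down, unlocked.
- lock_press (a joint): How far the lock is pressed in, m: 0 fully up, 0.005 at the hard bottom stop. The spring needs about 5 N to start and 0.6 N more per mm; the lock is free to turn from about 3 mm (4 mm, some 7.5 N, is good).
- key_center (a point): Centre of the yellow grip of the coin key, 40 (key's x) x 12 (y) x 40 mm tall. From its underside a steel blade 18 mm wide (x), 3.5 mm thick (y), lower edge rounded, reaches 24 mm down (tip 44 mm below this point). About 80 g, stands upright, blade down, in its stand; half a turn about z makes no difference. Over 30 N of contact force (press and twist added up) between key and base is too much.
- stand_top (a point): Centre of the pocket's mouth in the top of the wooden key stand (66 x 46 x 30 mm tall, fixed). The pocket is 26 (x) x 10 (y) mm, 26 mm deep; the grip's underside rests on the top with the blade in the pocket, so key_center is 20 mm above this point when home. The key's x lies along the stand's x.
- mini: Miniature amber bottle, 38 mm across, 105 mm tall; origin at the centre of its underside; loose, to be left alone.
- rum: Clear bottle, 74 mm across, 225 mm tall; origin at the centre of its underside; loose, to be left alone.
- whisky: Amber bottle, 80 mm across, 215 mm tall; origin at the centre of its underside; loose, to be left alone.
- gift_tube: Blue gift tube, 90 mm across, 220 mm tall; origin at the centre of its underside; loose, to be left alone.
- gift_box: Orange gift carton, 85 x 110 x 190 mm; origin at the centre of its underside; loose, to be left alone.
- price_stand: Yellow price card in a black foot, 50 x 75 x 106 mm; origin at the centre of its underside; loose, to be left alone.
- coin_dish: White change dish, 110 mm across, 22 mm tall; origin at the centre of its underside; loose, to be left alone.
- stopper: Cork stopper, 36 mm across, 34 mm tall; origin at the centre of its underside; loose, to be left alone.

How it is judged (in metres and radians):
On the way, in this order (a step that is already met when the one before it is completed fails the run):
1. the lock is being turned, pressed in, with the key (value of joint lock above 0.4 rad and value of joint lock_press above 0.002 m and contact force between key and base above 1 N), for 0.05 s.
2. the lock is turned past its catch and has sprung up, locked (value of joint lock above 1.2 rad and value of joint lock_press below 0.002 m), for 0.2 s.
At the end, for the whole second after the job is handed in: The lock stands beyond 1.2 rad and less than 2 mm pressed in (sprung up, locked); the key stands upright (within 0.12 rad) in its stand, its centre within 6 mm of the pocket's centre sideways and less than 26 mm above the stand's top, at rest and let go (all of step 2 and horizontal distance between key_center and stand_top below 0.006 m and z of key_center in the frame of stand_top below 0.026 m and angle between key_center's own z axis and vertical below 0.12 rad and linear speed of key below 0.02 m/s and contact force between the fingers and key below 0.5 N); the robot touches nothing.
It fails at once if the key is forced: more than 30 N between the key and the display base with its lock (contact force between key and base above 30 N).
It fails at once if the gripper or arm touches the display base or its lock (over 1 N) (contact force between any of the fingers, the arm and base above 1 N).
It fails at once if another thing on the counter is moved by more than 20 mm (distance of any of mini, rum, whisky, gift_tube, gift_box, price_stand, coin_dish, stopper from where it was at the start of the episode above 0.02 m).
It also fails if it takes over 67 s, if anything falls off the work surface, if the arm or the gripper's body presses on something with over 40 N, if the wrist force passes 120 N, or if a joint passes its speed limit or range.

ROBOT

A 6-joint arm with a two-finger parallel gripper is mounted at the origin on the work surface. World frame = base frame: x ahead of the robot, y to its left, z up, the work surface at z = 0. Lengths are in mm, angles in rad, forces in N, time in s.
With the tool pointing down it reaches from about 425 to 925 mm from the base axis. Payload 12.5 kg.
Tool frame: the origin (TCP) lies on the centre line of the jaws, within the pads' length; the fingertips stand 8 mm ahead of it and the grasp point (between the pads) lies 11 mm behind it; z points along the fingers, y is the direction in which the jaws open and shut (so a half turn about z gives the same grasp; the last joint's range is limited). The gripper opens to 85 mm and grips with 20 to 120 N. Pads are 22 mm wide; open, the fingers measure 114 mm over their backs; the gripper's body (76 mm by 85 mm) begins 54 mm behind the grasp point. The pads swing forward as they close: fully open they stand 13 mm farther back than shut.
Start: joints at [-1.378, 0.491, 1.559, -0, 1.092, -0.106], TCP at [184.006, -597.315, 239.327] pointing down, gripper open.
Joint ranges: [-3.1, 3.1], [-0.84, 2.19], [0.05, 2.79], [-1.13, 4.28], [0.06, 2.93], [-2.69, 2.69]. Speed limits (rad/s): [2.22, 2.22, 2.79, 3.14, 3.14, 3.14].

INTERFACE

Orientations are given as a rotation vector (axis times angle).
In Python, from bench import readout, eyes, workorder gives the robot as it stands.
- The arm moves only by the tool move_arm, never from a script. Its arguments are lists of equal length, an entry for each row: "hand": the gripper command: -1 is fully open, 1 is shut, values between are in proportion; "slide": the shift along the tool's x, y, z in m, a list of three; "angular": the turn, a rotation vector about the tool's x, y, z in rad, a list of three. A call has 1 to 12 rows; each row shifts and turns the commanded pose from where the row before left it, along the tool's axes as they then stand; what a row does not reach is not made up. A row lasts 1/10 s, in which the tool goes at most 50 mm and 8.59 degrees, less where a joint would pass 70% of its speed; a pose out of reach is approached as far as the arm can. A call is refused whole if a number of a shift passes 0.05 or a number of a turn 0.15, either way. A call with a gripper value outside its range is refused whole. The fingers move at their own pace and stop on an object; "newtons" is the grip in N (left out, the last holds). Time passes only in rows, so rows that do not move let the fingers close. It gives the time, the measured TCP pose, the force and the opening at its end, in the units of the state.
- readout.state(): the state, without advancing time (a new reading comes with each control period).
- eyes.snapshot(name): name is "scene" or "top"; returns the picture (420x560x3 uint8, red, green, blue); there is no depth.
- eyes.camera_info(name): a dict with "fov_y" (degrees; the focal length in pixels is half the picture's height over the tangent of half this angle, whatever the lens; pixels are square), "cx", "cy" (the principal point, pixels), "cam_to_world" (4x4, takes a point from camera to world coordinates). Camera axes: x right, y down, z forward; pixel columns grow to the right and rows downward; lengths in mm; the calibration is good to about 2 mm. A picture is of the moment at which its call begins. camera_info takes no time and is no camera call.
- workorder.sign_off(): hands the job in, once; it reports no verdict.
The state is a dict: "t": time; "joint_pos": joint angles; "joint_vel": joint speeds; "tau": joint torques, N m; "eef_pos": TCP position; "tool_rot": TCP orientation; "wrist_force": force on the tool from outside, world axes, zero at the start; "moment": the same for the moment, N m; "finger_gap": opening from 0.0 (shut) to 1.0 (fully open).
Only numpy, scipy, OpenCV 4.12 (cv2) and the standard library are available. Lean on these libraries where they do the work, as an engineer would, in place of code of your own. Each camera call takes 0.05 s, during which the arm holds its last target. There are 200 camera calls.

## Working session

There is one attempt and no reset: what is moved stays moved. The work goes in short steps, Python scripts to look and compute and a tool call to move; the robot and the scene stay as the last step left them, time stands still between calls to the robot, and variables do not carry over. Pictures are saved under pics/ and viewed, about 8 in all and at most 12, crops included, and the job is handed in when it is done.

Besides the shell and the picture viewer there is one more tool, called by a JSON object that holds its "name" and its "arguments", one argument or row to a line. move_arm: Moves the arm, as the interface text tells. Its arguments: {"type":"object","properties":{"hand":{"type":"array","items":{"type":"number"}},"slide":{"type":"array","items":{"type":"array","items":{"type":"number"}}},"angular":{"type":"array","items":{"type":"array","items":{"type":"number"}}},"newtons":{"type":"number"}},"required":["hand","slide","angular"]}

```bash
mkdir -p pics; python3 - <<'E'
from bench import readout, eyes
import cv2
print(readout.state())
for n in("scene","top"):
    im=eyes.snapshot(n); cv2.imwrite(f"pics/{n}0.png",im[:,:,::-1]); print(n,eyes.camera_info(n))
E
```

```text
{'t': 0.0, 'joint_pos': array([-1.37754727e+00,  4.91546249e-01,  1.55947069e+00,  1.80706226e-05,
        1.09168395e+00, -1.05619596e-01]), 'joint_vel': array([ 0.00144862,  0.00010627,  0.00045014, -0.00022919, -0.00234416,
        0.00045499]), 'tau': array([ 1.72875083e-03, -6.18446589e+01, -2.61589801e+01,  8.61666024e-06,
        4.02844962e-03, -2.49661787e-05]), 'eef_pos': array([ 183.99527598, -597.06965272,  238.72868559]), 'tool_rot': array([-3.10548744e+00, -4.67538618e-01,  5.10733727e-05]), 'wrist_force': array([0.77318299, 0.57675076, 0.29724398]), 'moment': array([-0.00813518,  0.05619876,  0.0232155 ]), 'finger_gap': 1.0016529114303085}
scene {'fov_y': 55.48799034421937, 'cx': 278.9585151067808, 'cy': 215.08015820012386, 'cam_to_world': array([[-1.68659435e-01,  5.53726499e-01, -8.15439121e-01,
         1.35980702e+03],
       [ 9.85412617e-01,  1.13788346e-01, -1.26547170e-01,
         2.92731078e+01],
       [ 2.27149472e-02, -8.24887372e-01, -5.64840556e-01,
         5.93182773e+02],
       [ 0.00000000e+00,  0.00000000e+00,  0.00000000e+00,
         1.00000000e+00]])}
top {'fov_y': 43.31674044526871, 'cx': 287.06318358583786, 'cy': 205.4685258536752, 'cam_to_world': array([[ 2.26383111e-02, -9.82448748e-01,  1.85153894e-01,
         3.38143029e+02],
       [-9.99545715e-01, -1.85564699e-02,  2.37491428e-02,
        -1.24348968e+02],
       [-1.98965130e-02, -1.85607422e-01, -9.82422523e-01,
         1.31758233e+03],
       [ 0.00000000e+00,  0.00000000e+00,  0.00000000e+00,
         1.00000000e+00]])}
```

View pics/top0.png

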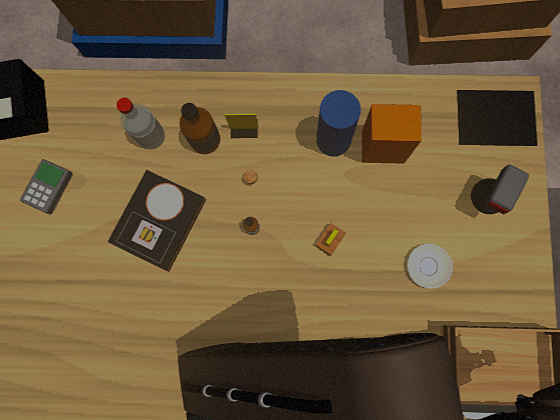

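View pics/scene0.png

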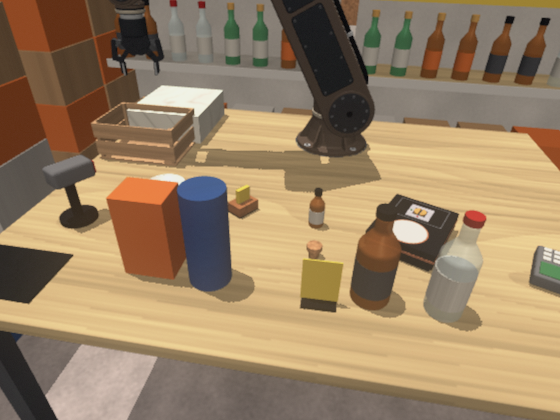

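The top view shows the base at about (157,220), with the lock near (148,234), and the key in its stand at about (331,238). The mini bottle is at (250,226). I'll enlarge these next.

```bash
cat > h.py <<'E'
import numpy as np, cv2
from bench import eyes, readout
I={n:eyes.camera_info(n) for n in("scene","top")}
def K(n):
    c=I[n]; f=210/np.tan(np.radians(c['fov_y']/2)); return np.array([[f,0,c['cx']],[0,f,c['cy']],[0,0,1]])
def ray(n,u,v,z):
    M=I[n]['cam_to_world']; d=M[:3,:3]@np.linalg.inv(K(n))@[u,v,1]; o=M[:3,3]
    return o+d*(z-o[2])/d[2]
def proj(n,p):
    M=I[n]['cam_to_world']; c=M[:3,:3].T@(np.asarray(p,float)-M[:3,3]); q=K(n)@c; return q[:2]/q[2]
def crop(im,u,v,w,h,s):
    return cv2.resize(im[v:v+h,u:u+w],None,fx=s,fy=s,interpolation=cv2.INTER_CUBIC)
E
python3 - <<'E'
from h import *
t=cv2.imread("pics/top0.png"); s=cv2.imread("pics/scene0.png")
a=np.hstack([crop(t,305,215,50,37,8),crop(t,125,215,50,37,8)])
b=np.hstack([crop(s,220,180,50,37,8),crop(s,390,195,50,37,8)])
cv2.imwrite("pics/c1.png",np.vstack([a,b]))
E
```

```text
(no output)
```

View pics/c1.png

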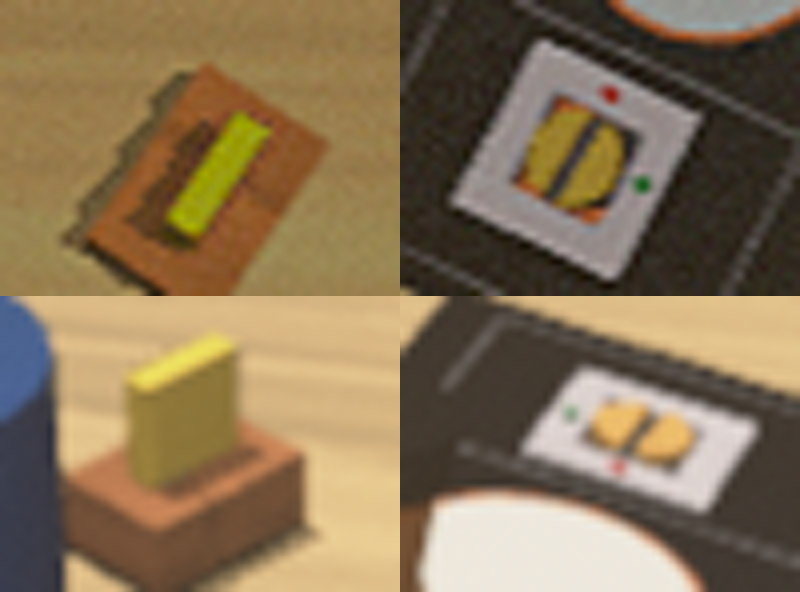

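Crop reading, in crop pixels. The disc is centred at about (577,157) in the top view, with its slot running (597,122) to (558,198). In the scene view the disc is centred at about (640,434). The key's grip top runs from (256,119) to (182,228) in the top view. I'll triangulate from these.

```bash
cat >> h.py <<'E'
from scipy.optimize import least_squares
def px(x,y,u,v,x0=0,y0=0,s=8): return np.array([(x-x0+.5)/s-.5+u,(y-y0+.5)/s-.5+v])
def tri(a,b):
    r=least_squares(lambda p:np.r_[proj("top",p)-a,proj("scene",p)-b],[500,0,40]); return r.x.round(1),r.fun.round(2)
E
python3 - <<'E'
from h import *
T=lambda x,y:px(x,y,305,215); B=lambda x,y:px(x,y,125,215,400,0)
S=lambda x,y:px(x,y,220,180,0,296); L=lambda x,y:px(x,y,390,195,400,296)
print("disc",tri(B(577,157),L(640,434)))
print("red",tri(B(611,95),L(619,467)),"green",tri(B(642,185),L(571,413)))
print("disc z55",ray("top",*B(577,157),55),ray("scene",*L(640,434),55))
a,b=ray("top",*B(597,122),52),ray("top",*B(558,198),52); d=a-b;print("slot",d,np.degrees(np.arctan2(d[1],d[0])))
P=[ray("top",*B(*p),52) for p in((540,38),(702,117),(615,282),(450,200))]
print("plate",np.round(P,1),np.mean(P,0),[np.round((np.linalg.norm(P[i]-P[i-1]),np.degrees(np.arctan2(*(P[i]-P[i-1])[1::-1]))),1) for i in range(4)])
P=[ray("top",*p,50) for p in((148,171),(205,200),(169,270),(109,241))]
print("base",np.round(P,1),np.mean(P,0),[np.round((np.linalg.norm(P[i]-P[i-1]),np.degrees(np.arctan2(*(P[i]-P[i-1])[1::-1]))),1) for i in range(4)])
P=[ray("top",*T(*p),30) for p in((207,62),(330,143),(85,238))]
print("stand",np.round(P,1),"centre",(P[1]+P[2])/2,P[0]-P[1],P[0]-P[2],np.linalg.norm(P[0]-P[1]),np.linalg.norm(P[0]-P[2]))
P=[ray("top",*T(*p),70) for p in((240,110),(272,128),(168,212))]
print("keytop",np.round(P,1),"centre",(P[1]+P[2])/2,np.linalg.norm(P[0]-P[1]),np.linalg.norm(P[0]-P[2]))
d=P[0]-P[2];print(np.degrees(np.arctan2(d[1],d[0])))
P=[ray("scene",*S(*p),70) for p in((128,379),(146,391),(238,345),(215,334))]
print("keytop scene",np.round(P,1),np.mean(P,0))
P=[ray("scene",*S(*p),30) for p in((63,485),(157,530),(303,455))]
print("stand scene",np.round(P,1),(P[0]+P[2])/2,np.linalg.norm(P[0]-P[1]),np.linalg.norm(P[2]-P[1]))
print("mini",ray("top",250,226,50),ray("scene",317,225,0))
E
```

```text
disc (array([499.1, 244.2,  54.7]), array([-0.01, -0.  , -0.01,  0.  ]))
red (array([518.3, 235.6,  54.2]), array([-0.13, -0.02, -0.13,  0.01])) green (array([491. , 224.2,  54.5]), array([-0.12, -0.01, -0.12,  0.01]))
disc z55 [499.01987496 244.07016824  55.        ] [499.47256913 244.07885565  55.        ]
slot [ 23.40167879 -10.20580788   0.        ] -23.56270658633131
plate [[535.7 258.9  52. ]
 [512.4 207.7  52. ]
 [461.7 230.7  52. ]
 [485.5 282.6  52. ]] [498.82654511 244.98835207  52.        ] [array([ 55.4, -25.3]), array([  56.3, -114.4]), array([ 55.6, 155.6]), array([57.1, 65.4])]
base [[657.6 253.7  50. ]
 [586.9 107.9  50. ]
 [414.4 185.6  50. ]
 [481.2 336.2  50. ]] [535.0286919  220.82722849  50.        ] [array([194.8, -25.1]), array([ 162.1, -115.9]), array([189.2, 155.7]), array([164.8,  66.1])]
stand [[ 540.7 -200.9   30. ]
 [ 516.3 -238.6   30. ]
 [ 485.6 -164.1   30. ]] centre [ 500.96222512 -201.36322044   30.        ] [24.35280876 37.7823184   0.        ] [ 55.07261057 -36.7728307    0.        ] 44.950671605433016 66.22109567987317
keytop [[ 520.1 -208.4   70. ]
 [ 514.9 -217.9   70. ]
 [ 489.2 -187.3   70. ]] centre [ 502.08985951 -202.59471972   70.        ] 10.848696499835913 37.408266271147546
-34.31551510597107
keytop scene [[ 515.2 -215.2   70. ]
 [ 521.2 -207.8   70. ]
 [ 487.1 -186.    70. ]
 [ 481.8 -194.9   70. ]] [ 501.32085234 -200.96296963   70.        ]
stand scene [[ 519.8 -237.3   30. ]
 [ 539.3 -200.9   30. ]
 [ 486.1 -165.    30. ]] [ 502.9652815  -201.14491186   30.        ] 41.26309293001403 64.20608307672748
mini [524.67457551  -4.95408911  50.        ] [528.01762028  -1.06543117   0.        ]
```

The measurements agree with the given sizes:
- **Disc:** about (499.2, 244.1, 55), slot at −24.6°.
- **Key:** about (501.5, −201.6), axis at −34°.

I'll grasp with the tool's x at 146°, which keeps joint 6 within its range for the later turn.

{"name": "move_arm", "arguments": {
  "hand": [-1, -1, -1, -1, -1, -1, -1, -1, -1, -1, -1, -1],
  "slide": [
    [0.035, -0.0237, 0],
    [0.035, -0.0237, 0],
    [0.035, -0.0237, 0],
    [0.035, -0.0237, 0],
    [0.035, -0.0237, 0],
    [0.035, -0.0237, 0],
    [0.035, -0.0237, 0],
    [0.035, -0.0237, 0],
    [0.035, -0.0237, 0],
    [0.035, -0.0237, 0],
    [0.035, -0.0237, 0],
    [0.035, -0.0237, 0]
  ],
  "angular": [
    [0, 0, 0],
    [0, 0, 0],
    [0, 0, 0],
    [0, 0, 0],
    [0, 0, 0],
    [0, 0, 0],
    [0, 0, 0],
    [0, 0, 0],
    [0, 0, 0],
    [0, 0, 0],
    [0, 0, 0],
    [0, 0, 0]
  ]
}}

```text
t: 1.3
eef_pos: [502.5, -200.3, 239.2]
tool_rot: [-3.107, -0.468, 0.0]
wrist_force: [0.1, -0.4, -0.4]
finger_gap: 1.0
```

{"name": "move_arm", "arguments": {
  "hand": [-1, -1, -1, -1, -1, -1, -1, -1, -1, -1],
  "slide": [
    [0, 0, 0.005],
    [0, 0, 0.005],
    [0, 0, 0.005],
    [0, 0, 0.005],
    [0, 0, 0.005],
    [0, 0, 0.005],
    [0, 0, 0.005],
    [0, 0, 0.005],
    [0, 0, 0.005],
    [0, 0, 0.005]
  ],
  "angular": [
    [0, 0, -0.14],
    [0, 0, -0.14],
    [0, 0, -0.14],
    [0, 0, -0.14],
    [0, 0, -0.14],
    [0, 0, -0.14],
    [0, 0, -0.14],
    [0, 0, -0.14],
    [0, 0, -0.14],
    [0, 0, -0.14]
  ]
}}

```text
t: 2.3
eef_pos: [501.5, -201.8, 188.9]
tool_rot: [-2.068, -2.365, 0.0]
wrist_force: [-0.1, -0.1, -0.1]
finger_gap: 0.998
```

{"name": "move_arm", "arguments": {
  "hand": [-1, -1, -1, -1, -1, -1, -1, -1],
  "slide": [
    [0, 0, 0.005],
    [0, 0, 0.005],
    [0, 0, 0.005],
    [0, 0, 0.005],
    [0, 0, 0.005],
    [0, 0, 0.005],
    [0, 0, 0],
    [0, 0, 0]
  ],
  "angular": [
    [0, 0, -0.142],
    [0, 0, -0.142],
    [0, 0, -0.142],
    [0, 0, -0.142],
    [0, 0, -0.142],
    [0, 0, -0.141],
    [0, 0, 0],
    [0, 0, 0]
  ]
}}

```text
t: 3.1
eef_pos: [501.6, -201.9, 159.2]
tool_rot: [-0.922, -3.003, -0.0]
wrist_force: [0.0, 0.1, -0.5]
finger_gap: 1.001
```

```bash
cat >> h.py <<'E'
from scipy.spatial.transform import Rotation as Rn
def pose():
    s=readout.state(); R=Rn.from_rotvec(s['tool_rot']).as_matrix()
    return s,s['eef_pos'],R
def rep(tgt=None):
    s,p,R=pose()
    print("t",round(s['t'],2),"p",p.round(1),"yaw",np.degrees(np.arctan2(R[1,0],R[0,0])).round(2),"z",R[:,2].round(4),"F",s['wrist_force'].round(1),"M",s['moment'].round(2),"gap",round(s['finger_gap'],3),"q",s['joint_pos'].round(2))
    if tgt is not None: print("tool shift mm",(R.T@(np.array(tgt)-p)).round(1))
E
python3 -c "
from h import *
rep([501.5,-201.6,47])"
```

```text
t 3.1 p [ 501.6 -201.9  159.2] yaw 145.85 z [-3.e-04  1.e-04 -1.e+00] F [ 0.   0.1 -0.5] M [-0.06  0.01 -0.03] gap 1.001 q [-0.5   0.47  1.85 -0.    0.82 -1.48]
tool shift mm [  0.2   0.2 112.2]
```

{"name": "move_arm", "arguments": {
  "hand": [-1, -1, -1, -1, -1, -1, -1, -1, -1],
  "slide": [
    [0, 0, 0.014],
    [0, 0, 0.014],
    [0, 0, 0.014],
    [0, 0, 0.014],
    [0, 0, 0.014],
    [0, 0, 0.014],
    [0, 0, 0.014],
    [0, 0, 0.014],
    [0, 0, 0]
  ],
  "angular": [
    [0, 0, 0],
    [0, 0, 0],
    [0, 0, 0],
    [0, 0, 0],
    [0, 0, 0],
    [0, 0, 0],
    [0, 0, 0],
    [0, 0, 0],
    [0, 0, 0]
  ]
}}

```text
t: 4.0
eef_pos: [501.2, -201.7, 46.2]
tool_rot: [-0.92, -3.002, -0.001]
wrist_force: [-0.5, -0.1, 1.7]
finger_gap: 1.0
```

```bash
python3 - <<'E'
from h import *
rep([501.5,-201.6,47])
s=eyes.snapshot("scene")[:,:,::-1]; cv2.imwrite("pics/s1.png",s)
t=eyes.snapshot("top")[:,:,::-1]; 
cv2.imwrite("pics/c2.png",np.hstack([crop(s,200,150,80,110,5),crop(t,290,190,80,110,5)]))
E
```

```text
t 4.0 p [ 501.2 -201.7   46.2] yaw 145.91 z [-0.0019  0.001  -1.    ] F [-0.5 -0.1  1.7] M [ 0.02 -0.02 -0.03] gap 1.0 q [-0.5   0.65  1.93 -0.    0.56 -1.48]
tool shift mm [-0.2  0.2 -0.8]
```

View pics/c2.png

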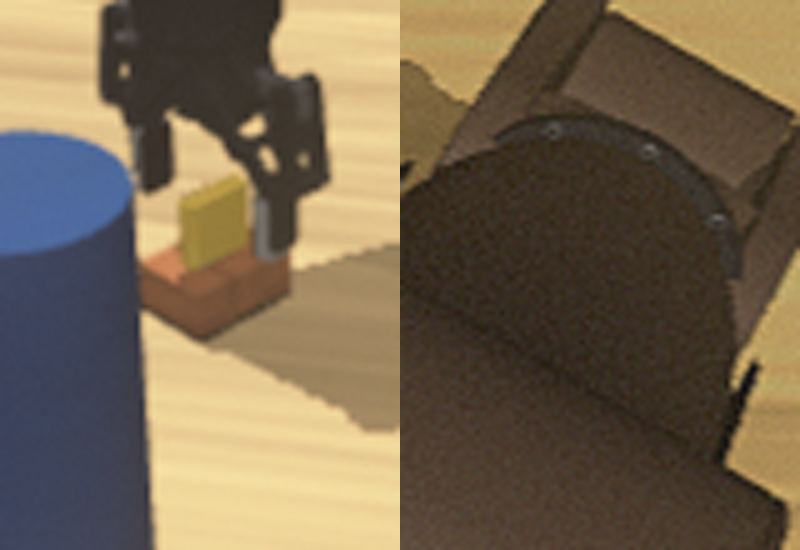

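The jaws straddle the grip, with the key at crop pixels (215,220) between the fingers. I'll close them.

{"name": "move_arm", "arguments": {
  "hand": [1, 1, 1, 1, 1, 1, 1, 1, 1, 1],
  "slide": [
    [0, 0, 0],
    [0, 0, 0],
    [0, 0, 0],
    [0, 0, 0],
    [0, 0, 0],
    [0, 0, 0],
    [0, 0, 0],
    [0, 0, 0],
    [0, 0, 0],
    [0, 0, 0]
  ],
  "angular": [
    [0, 0, 0],
    [0, 0, 0],
    [0, 0, 0],
    [0, 0, 0],
    [0, 0, 0],
    [0, 0, 0],
    [0, 0, 0],
    [0, 0, 0],
    [0, 0, 0],
    [0, 0, 0]
  ],
  "newtons": 40
}}

```text
t: 5.1
eef_pos: [501.7, -201.9, 47.5]
tool_rot: [0.916, 3.005, -0.0]
wrist_force: [0.1, -0.3, 4.6]
finger_gap: 0.133
```

```bash
python3 -c "
from h import *
rep([499.2,244.1,160])"
```

```text
t 5.1 p [ 501.7 -201.9   47.5] yaw 146.09 z [ 3.e-04 -2.e-04 -1.e+00] F [ 0.1 -0.3  4.6] M [ 0.11  0.13 -0.05] gap 0.133 q [-0.5   0.65  1.93 -0.    0.56 -1.48]
tool shift mm [ 250.9  368.7 -112.6]
```

{"name": "move_arm", "arguments": {
  "hand": [1, 1, 1, 1, 1, 1, 1, 1, 1, 1, 1],
  "slide": [
    [0, 0, -0.005],
    [0, 0, -0.01],
    [0, 0, -0.013],
    [0, 0, -0.015],
    [0, 0, -0.015],
    [0, 0, -0.015],
    [0, 0, -0.015],
    [0, 0, -0.015],
    [0, 0, -0.015],
    [0, 0, -0.015],
    [0, 0, 0]
  ],
  "angular": [
    [0, 0, 0],
    [0, 0, 0],
    [0, 0, 0],
    [0, 0, 0],
    [0, 0, 0],
    [0, 0, 0],
    [0, 0, 0],
    [0, 0, 0],
    [0, 0, 0],
    [0, 0, 0],
    [0, 0, 0]
  ]
}}

```text
t: 6.2
eef_pos: [502.3, -202.2, 182.9]
tool_rot: [0.915, 3.001, -0.001]
wrist_force: [-0.5, -0.7, -1.0]
finger_gap: 0.131
```

{"name": "move_arm", "arguments": {
  "hand": [1, 1, 1, 1, 1, 1, 1, 1, 1, 1, 1, 1],
  "slide": [
    [0.021, 0.0307, 0],
    [0.021, 0.0307, 0],
    [0.021, 0.0307, 0],
    [0.021, 0.0307, 0],
    [0.021, 0.0307, 0],
    [0.021, 0.0307, 0],
    [0.021, 0.0307, 0],
    [0.021, 0.0307, 0],
    [0.021, 0.0307, 0],
    [0.021, 0.0307, 0],
    [0.021, 0.0307, 0],
    [0.02, 0.0307, 0]
  ],
  "angular": [
    [0, 0, 0],
    [0, 0, 0],
    [0, 0, 0],
    [0, 0, 0],
    [0, 0, 0],
    [0, 0, 0],
    [0, 0, 0],
    [0, 0, 0],
    [0, 0, 0],
    [0, 0, 0],
    [0, 0, 0],
    [0, 0, 0]
  ]
}}

```text
t: 7.4
eef_pos: [498.3, 245.4, 180.1]
tool_rot: [-0.916, -3.005, 0.0]
wrist_force: [1.1, 0.1, -1.2]
finger_gap: 0.132
```

{"name": "move_arm", "arguments": {
  "hand": [1, 1, 1, 1],
  "slide": [
    [0, 0, 0.015],
    [0, 0, 0.015],
    [0, 0, 0.01],
    [0, 0, 0]
  ],
  "angular": [
    [0, 0, -0.08],
    [0, 0, -0.08],
    [0, 0, 0],
    [0, 0, 0]
  ]
}}

```text
t: 7.8
eef_pos: [498.3, 243.5, 139.0]
tool_rot: [-0.676, -3.066, 0.002]
wrist_force: [-0.8, -0.7, -0.5]
finger_gap: 0.137
```

```bash
python3 - <<'E'
from h import *
rep([499.2,244.1,110])
s=eyes.snapshot("scene")[:,:,::-1]; cv2.imwrite("pics/s2.png",s)
t=eyes.snapshot("top")[:,:,::-1]; 
print(proj("scene",[499.2,244.1,130]))
cv2.imwrite("pics/c3.png",np.hstack([crop(s,385,145,80,110,5),crop(t,110,180,80,110,5)]))
E
```

```text
t 7.8 p [498.3 243.5 139. ] yaw 155.12 z [-2.4e-03 -9.0e-04 -1.0e+00] F [-0.8 -0.7 -0.5] M [-0.03  0.04  0.05] gap 0.137 q [ 0.34  0.52  1.84 -0.    0.79 -0.8 ]
tool shift mm [-0.7  1.  29. ]
[426.64677008 185.21917224]
```

View pics/c3.png

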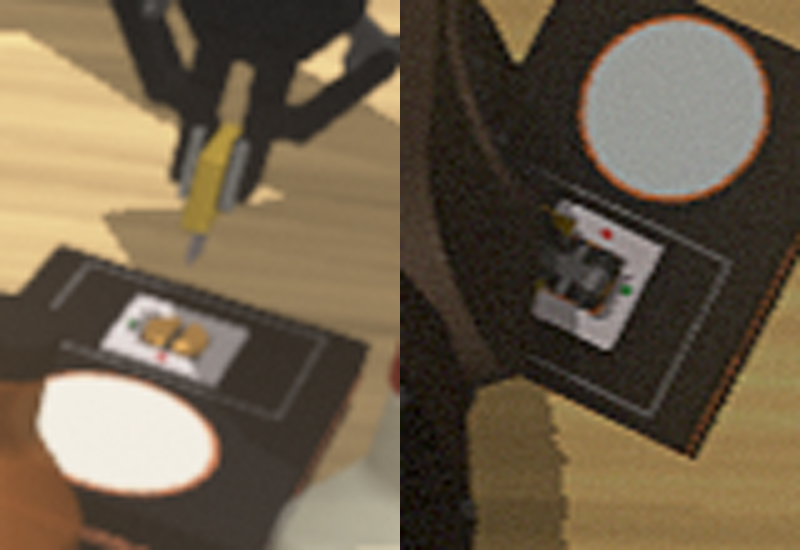

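The blade tip is above the lock, at scene crop pixels (190,262). I'll lower it to about 5 mm above the disc and compare it with the slot.

{"name": "move_arm", "arguments": {
  "hand": [1, 1, 1, 1, 1, 1],
  "slide": [
    [-0.0005, 0.0007, 0.012],
    [0, 0, 0.012],
    [0, 0, 0.01],
    [0, 0, 0.003],
    [0, 0, 0],
    [0, 0, 0]
  ],
  "angular": [
    [0, 0, 0],
    [0, 0, 0],
    [0, 0, 0],
    [0, 0, 0],
    [0, 0, 0],
    [0, 0, 0]
  ]
}}

```text
t: 8.5
eef_pos: [499.7, 244.3, 103.3]
tool_rot: [0.673, 3.069, -0.0]
wrist_force: [0.3, -0.1, -0.2]
finger_gap: 0.139
```

```bash
python3 - <<'E'
from h import *
rep([499.2,244.1,101.5])
s=np.mean([eyes.snapshot("scene")[:,:,::-1] for _ in range(6)],0)
t=np.mean([eyes.snapshot("top")[:,:,::-1] for _ in range(2)],0)
s=np.clip(s,0,255).astype(np.uint8); t=t.astype(np.uint8)
rep()
print(proj("scene",[499.2,244.1,60]),proj("scene",[499.2,244.1,55]))
cv2.imwrite("pics/c4.png",np.hstack([crop(s,400,175,46,50,11),crop(t,125,210,24,50,11)]))
E
```

```text
t 8.5 p [499.7 244.3 103.3] yaw 155.25 z [ 1.e-04 -1.e-04 -1.e+00] F [ 0.3 -0.1 -0.2] M [ 0.   -0.02 -0.  ] gap 0.139 q [ 0.34  0.57  1.86 -0.    0.71 -0.8 ]
tool shift mm [ 0.4 -0.4  1.8]
t 8.9 p [499.7 244.3 103.4] yaw 155.26 z [ 3.e-04  0.e+00 -1.e+00] F [-1.  -0.1 -1. ] M [ 0.05 -0.01  0.02] gap 0.134 q [ 0.34  0.57  1.86 -0.    0.71 -0.8 ]
[420.01162729 210.05541849] [419.5582056  211.75263785]
```

View pics/c4.png

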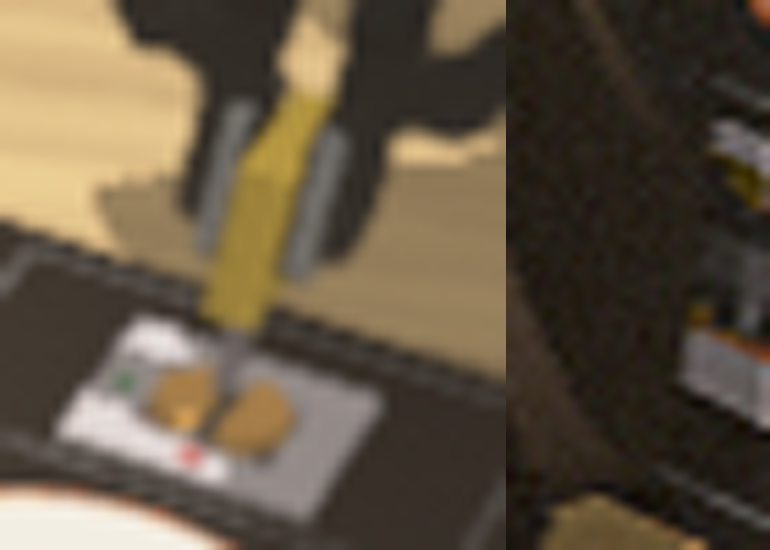

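```bash
python3 - <<'E'
from h import *
c=np.array([499.7,244.3,103.4+2.5]); a=np.radians(155.26); x=np.array([np.cos(a),np.sin(a),0]); y=np.array([-np.sin(a),np.cos(a),0]); z=np.array([0,0,1])
Z=lambda p:((proj("scene",p)-[400,175]+.5)*11-.5).round(0)
for n,p in dict(gTL=(-20,-6,20),gTR=(-20,6,20),gBL=(-20,-6,-20),gBR=(-20,6,-20),farTL=(20,-6,20),farTR=(20,6,20),b0L=(-9,-1.75,-20),b0R=(-9,1.75,-20),b1L=(-9,-1.75,-42),b1R=(-9,1.75,-42),tip=(0,0,-44)).items():
    print(n,Z(c+p[0]*x+p[1]*y+p[2]*z))
d=np.array([499.2,244.1,55]); a=np.radians(-24.6); x=np.array([np.cos(a),np.sin(a),0]); y=np.array([-np.sin(a),np.cos(a),0])
for p in((0,0),(14,2.5),(14,-2.5),(-14,2.5),(-14,-2.5),(0,14.5),(0,-14.5)): print("disc",p,Z(d+p[0]*x+p[1]*y))
s=eyes.snapshot("scene")[:,:,::-1]; cv2.imwrite("pics/c5.png",crop(s,408,198,28,22,28))
E
```

```text
gTL [294. 183.]
gTR [237. 165.]
gBL [251. 342.]
gBR [196. 324.]
farTL [351. 106.]
farTR [296.  90.]
b0L [247. 314.]
b0R [232. 309.]
b1L [225. 398.]
b1R [209. 393.]
tip [228. 385.]
disc (0, 0) [220. 409.]
disc (14, 2.5) [211. 442.]
disc (14, -2.5) [189. 434.]
disc (-14, 2.5) [251. 385.]
disc (-14, -2.5) [229. 378.]
disc (0, 14.5) [285. 431.]
disc (0, -14.5) [156. 388.]
```

View pics/c5.png

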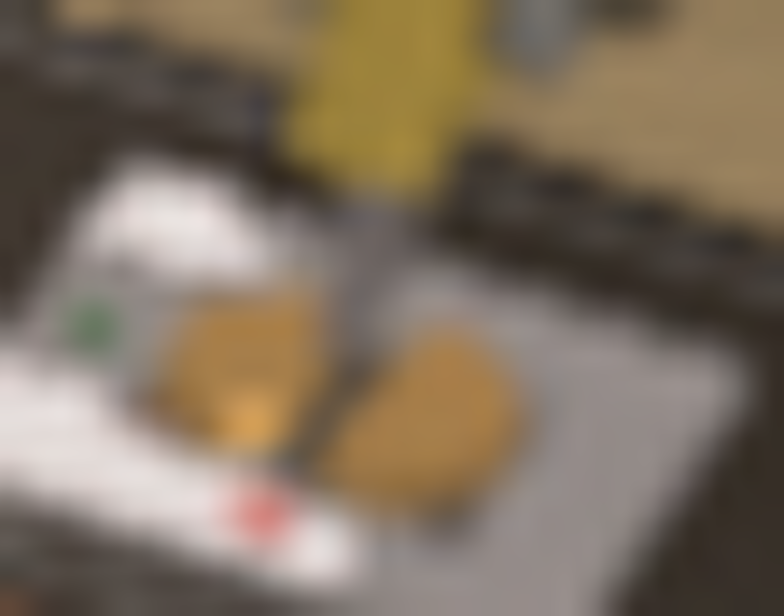

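The blade and slot line up to within about 0.3 px. I'll shift 0.3 mm and lower about 10 mm. If the blade misses the slot, the spring will show about 6 N at that depth.

{"name": "move_arm", "arguments": {
  "hand": [1, 1, 1, 1, 1, 1, 1],
  "slide": [
    [0.0003, -0.0003, 0.001],
    [0, 0, 0.002],
    [0, 0, 0.002],
    [0, 0, 0.002],
    [0, 0, 0.002],
    [0, 0, 0.001],
    [0, 0, 0]
  ],
  "angular": [
    [0, 0, 0],
    [0, 0, 0],
    [0, 0, 0],
    [0, 0, 0],
    [0, 0, 0],
    [0, 0, 0],
    [0, 0, 0]
  ]
}}

```text
t: 9.65
eef_pos: [499.2, 244.2, 93.1]
tool_rot: [-0.673, -3.069, 0.0]
wrist_force: [1.6, 1.4, -1.2]
finger_gap: 0.134
```

```bash
python3 -c "
from h import *
rep([499.2,244.1,93.5]);eyes.snapshot('top');rep();eyes.snapshot('top');rep()"
```

```text
t 9.65 p [499.2 244.2  93.1] yaw 155.26 z [-1.e-04 -1.e-04 -1.e+00] F [ 1.6  1.4 -1.2] M [ 0.13 -0.03 -0.03] gap 0.134 q [ 0.34  0.59  1.87 -0.    0.69 -0.8 ]
tool shift mm [-0.  -0.1 -0.4]
t 9.7 p [499.2 244.2  93.2] yaw 155.26 z [-1.e-04 -1.e-04 -1.e+00] F [-0.7  0.3 -1.5] M [ 0.05 -0.02 -0.03] gap 0.137 q [ 0.34  0.59  1.87 -0.    0.69 -0.8 ]
t 9.75 p [499.2 244.2  93.2] yaw 155.26 z [-0.e+00 -1.e-04 -1.e+00] F [ 0.7  0.1 -1.3] M [ 0.09 -0.07  0.01] gap 0.133 q [ 0.34  0.59  1.87 -0.    0.69 -0.8 ]
```

There is no vertical force with the tip about 3 mm below the disc top, so the blade is probably in the slot. I'll press in small steps.

{"name": "move_arm", "arguments": {
  "hand": [1, 1, 1, 1],
  "slide": [
    [0, 0, 0.001],
    [0, 0, 0.001],
    [0, 0, 0.001],
    [0, 0, 0]
  ],
  "angular": [
    [0, 0, 0],
    [0, 0, 0],
    [0, 0, 0],
    [0, 0, 0]
  ]
}}

```text
t: 10.15
eef_pos: [499.3, 244.2, 90.4]
tool_rot: [0.673, 3.068, 0.0]
wrist_force: [-0.3, -0.2, 4.6]
finger_gap: 0.132
```

{"name": "move_arm", "arguments": {
  "hand": [1, 1],
  "slide": [
    [0, 0, 0.001],
    [0, 0, 0]
  ],
  "angular": [
    [0, 0, 0],
    [0, 0, 0]
  ]
}}

```text
t: 10.35
eef_pos: [499.4, 244.2, 89.4]
tool_rot: [0.673, 3.068, 0.0]
wrist_force: [-0.9, -0.1, 4.9]
finger_gap: 0.137
```

{"name": "move_arm", "arguments": {
  "hand": [1, 1],
  "slide": [
    [0, 0, 0.001],
    [0, 0, 0]
  ],
  "angular": [
    [0, 0, 0],
    [0, 0, 0]
  ]
}}

```text
t: 10.55
eef_pos: [499.4, 244.2, 88.3]
tool_rot: [0.673, 3.068, 0.0]
wrist_force: [0.4, 0.7, 4.9]
finger_gap: 0.132
```

{"name": "move_arm", "arguments": {
  "hand": [1, 1, 1],
  "slide": [
    [0, 0, 0.001],
    [0, 0, 0.0007],
    [0, 0, 0]
  ],
  "angular": [
    [0, 0, 0],
    [0, 0, 0],
    [0, 0, 0]
  ]
}}

```text
t: 10.85
eef_pos: [499.4, 244.2, 86.9]
tool_rot: [0.673, 3.068, 0.0]
wrist_force: [-1.1, 0.2, 6.9]
finger_gap: 0.129
```

```bash
python3 -c "
from h import *
for _ in range(3): rep();eyes.snapshot('top')"
```

```text
t 10.85 p [499.4 244.2  86.9] yaw 155.26 z [ 6.e-04  1.e-04 -1.e+00] F [-1.1  0.2  6.9] M [ 0.06  0.13 -0.01] gap 0.129 q [ 0.34  0.6   1.87 -0.    0.67 -0.8 ]
t 10.9 p [499.4 244.2  86.9] yaw 155.26 z [ 6.e-04  1.e-04 -1.e+00] F [-0.7  0.4  6.4] M [0.02 0.08 0.01] gap 0.134 q [ 0.34  0.6   1.87 -0.    0.67 -0.8 ]
t 10.95 p [499.4 244.2  86.9] yaw 155.26 z [ 6.e-04  1.e-04 -1.e+00] F [-0.5 -0.2  7. ] M [ 0.03  0.08 -0.03] gap 0.137 q [ 0.34  0.6   1.87 -0.    0.67 -0.8 ]
```

The press force is about 8 N, which is 4 mm or so of travel. I'll start turning clockwise.

{"name": "move_arm", "arguments": {
  "hand": [1, 1, 1, 1, 1, 1],
  "slide": [
    [0, 0, 0],
    [0, 0, 0],
    [0, 0, 0],
    [0, 0, 0],
    [0, 0, 0],
    [0, 0, 0]
  ],
  "angular": [
    [0, 0, 0.06],
    [0, 0, 0.06],
    [0, 0, 0.06],
    [0, 0, 0.06],
    [0, 0, 0.06],
    [0, 0, 0]
  ]
}}

```text
t: 11.6
eef_pos: [499.5, 244.2, 86.9]
tool_rot: [1.127, 2.932, 0.001]
wrist_force: [0.6, 0.2, 6.3]
finger_gap: 0.14
```

```bash
python3 -c "
from h import *
for _ in range(3): rep();eyes.snapshot('top')"
```

```text
t 11.6 p [499.5 244.2  86.9] yaw 137.96 z [ 8.e-04  1.e-04 -1.e+00] F [0.6 0.2 6.3] M [ 0.07 -0.02  0.09] gap 0.14 q [ 0.34  0.6   1.87 -0.    0.67 -0.5 ]
t 11.65 p [499.5 244.2  86.9] yaw 138.05 z [ 8.e-04  1.e-04 -1.e+00] F [ 0.4 -0.2  6.1] M [ 0.07 -0.01  0.04] gap 0.135 q [ 0.34  0.6   1.87 -0.    0.67 -0.5 ]
t 11.7 p [499.5 244.2  86.9] yaw 138.07 z [ 9.e-04  1.e-04 -1.e+00] F [ 0.4 -0.4  7.7] M [ 0.04 -0.03  0.06] gap 0.136 q [ 0.34  0.6   1.87 -0.    0.67 -0.5 ]
```

{"name": "move_arm", "arguments": {
  "hand": [1, 1, 1, 1, 1, 1, 1, 1, 1, 1, 1],
  "slide": [
    [0, 0, 0],
    [0, 0, 0],
    [0, 0, 0],
    [0, 0, 0],
    [0, 0, 0],
    [0, 0, 0],
    [0, 0, 0],
    [0, 0, 0],
    [0, 0, 0],
    [0, 0, 0],
    [0, 0, 0]
  ],
  "angular": [
    [0, 0, 0.06],
    [0, 0, 0.06],
    [0, 0, 0.06],
    [0, 0, 0.06],
    [0, 0, 0.06],
    [0, 0, 0.06],
    [0, 0, 0.06],
    [0, 0, 0.06],
    [0, 0, 0.06],
    [0, 0, 0.06],
    [0, 0, 0]
  ]
}}

```text
t: 12.85
eef_pos: [499.1, 244.0, 86.8]
tool_rot: [1.943, 2.469, -0.001]
wrist_force: [-1.0, -1.7, 8.1]
finger_gap: 0.134
```

{"name": "move_arm", "arguments": {
  "hand": [1, 1, 1, 1, 1, 1, 1, 1, 1, 1, 1],
  "slide": [
    [0, 0, 0],
    [0, 0, 0],
    [0, 0, 0],
    [0, 0, 0],
    [0, 0, 0],
    [0, 0, 0],
    [0, 0, 0],
    [0, 0, 0],
    [0, 0, 0],
    [0, 0, 0],
    [0, 0, 0]
  ],
  "angular": [
    [0, 0, 0.06],
    [0, 0, 0.06],
    [0, 0, 0.06],
    [0, 0, 0.06],
    [0, 0, 0.06],
    [0, 0, 0.06],
    [0, 0, 0.06],
    [0, 0, 0.06],
    [0, 0, 0.06],
    [0, 0, 0],
    [0, 0, 0]
  ]
}}

```text
t: 13.95
eef_pos: [498.7, 244.0, 86.8]
tool_rot: [-2.529, -1.863, 0.002]
wrist_force: [-3.2, -0.9, 8.9]
finger_gap: 0.137
```

```bash
python3 - <<'E'
from h import *
for _ in range(2): rep();s=eyes.snapshot('scene')
t=eyes.snapshot('top')[:,:,::-1]
cv2.imwrite("pics/c6.png",np.hstack([crop(s[:,:,::-1],400,175,40,50,10),crop(t,125,210,40,50,10)]))
E
```

```text
t 13.95 p [498.7 244.   86.8] yaw 72.76 z [-1.1e-03 -5.0e-04 -1.0e+00] F [-3.2 -0.9  8.9] M [-0.21  0.66  0.1 ] gap 0.137 q [ 0.34  0.6   1.87 -0.    0.67  0.64]
t 14.0 p [498.7 244.   86.8] yaw 72.76 z [-1.e-03 -5.e-04 -1.e+00] F [-3.  -0.5  9.2] M [-0.27  0.66  0.05] gap 0.131 q [ 0.34  0.6   1.87 -0.    0.67  0.64]
```

View pics/c6.png

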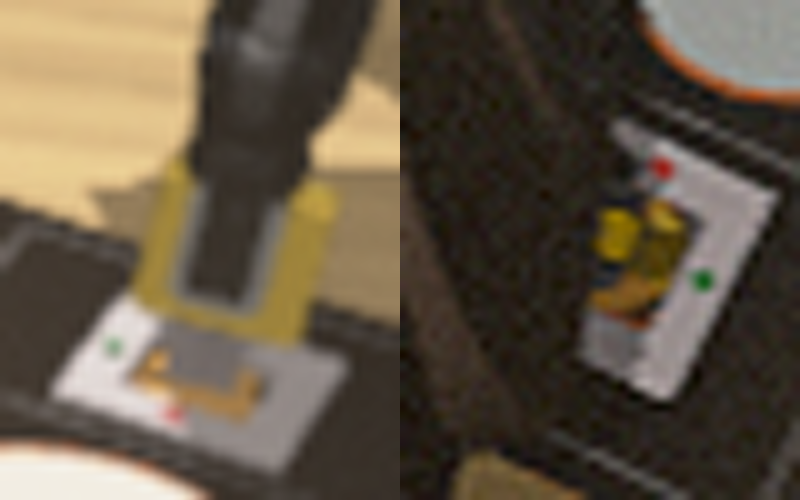

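The key has turned 1.44 rad with no sign of the stop (Mz about 0.06 N m). I'll add a little more, then let the lock up slowly.

{"name": "move_arm", "arguments": {
  "hand": [1, 1, 1, 1, 1, 1, 1, 1, 1, 1, 1],
  "slide": [
    [0, 0, 0],
    [0, 0, 0],
    [0, 0, -0.001],
    [0, 0, -0.001],
    [0, 0, -0.001],
    [0, 0, -0.001],
    [0, 0, -0.001],
    [0, 0, -0.001],
    [0, 0, 0],
    [0, 0, 0],
    [0, 0, 0]
  ],
  "angular": [
    [0, 0, 0.03],
    [0, 0, 0],
    [0, 0, 0],
    [0, 0, 0],
    [0, 0, 0],
    [0, 0, 0],
    [0, 0, 0],
    [0, 0, 0],
    [0, 0, 0],
    [0, 0, 0],
    [0, 0, 0]
  ]
}}

```text
t: 15.2
eef_pos: [498.9, 244.1, 92.3]
tool_rot: [-2.557, -1.825, 0.001]
wrist_force: [-3.5, -0.2, -2.2]
finger_gap: 0.131
```

```bash
python3 -c "
from h import *
for _ in range(2): rep();eyes.snapshot('top')"
```

```text
t 15.2 p [498.9 244.1  92.3] yaw 71.03 z [-9.e-04 -4.e-04 -1.e+00] F [-3.5 -0.2 -2.2] M [-0.1   0.74  0.08] gap 0.131 q [ 0.34  0.59  1.87 -0.    0.69  0.67]
t 15.25 p [498.9 244.1  92.3] yaw 71.04 z [-8.e-04 -4.e-04 -1.e+00] F [-3.  -0.2 -1.9] M [-0.16  0.71  0.06] gap 0.131 q [ 0.34  0.59  1.87 -0.    0.69  0.67]
```

{"name": "move_arm", "arguments": {
  "hand": [1, 1, 1, 1, 1, 1, 1, 1, 1, 1, 1, 1],
  "slide": [
    [0, 0, -0.001],
    [0, 0, -0.001],
    [0, 0, -0.002],
    [0, 0, -0.003],
    [0, 0, -0.006],
    [0, 0, -0.01],
    [0, 0, -0.015],
    [0, 0, -0.015],
    [0, 0, -0.015],
    [0, 0, -0.015],
    [0, 0, -0.015],
    [0, 0, 0]
  ],
  "angular": [
    [0, 0, 0],
    [0, 0, 0],
    [0, 0, 0],
    [0, 0, 0],
    [0, 0, 0],
    [0, 0, 0],
    [0, 0, 0],
    [0, 0, 0],
    [0, 0, 0],
    [0, 0, 0],
    [0, 0, 0],
    [0, 0, 0]
  ]
}}

```text
t: 16.5
eef_pos: [500.1, 244.4, 193.1]
tool_rot: [2.556, 1.824, 0.007]
wrist_force: [0.8, -0.1, -1.3]
finger_gap: 0.134
```

```bash
python3 - <<'E'
from h import *
rep([501.7,-201.9,190]);s=eyes.snapshot('scene')[:,:,::-1]
cv2.imwrite("pics/c7.png",np.hstack([crop(s,400,195,40,36,10),crop(s,385,125,80,72,5)]))
E
```

```text
t 16.5 p [500.1 244.4 193.1] yaw 71.04 z [ 0.0043  0.0013 -1.    ] F [ 0.8 -0.1 -1.3] M [-0.01  0.05  0.01] gap 0.134 q [ 0.34  0.45  1.78 -0.    0.91  0.67]
tool shift mm [-421.6  146.6    2.5]
```

View pics/c7.png

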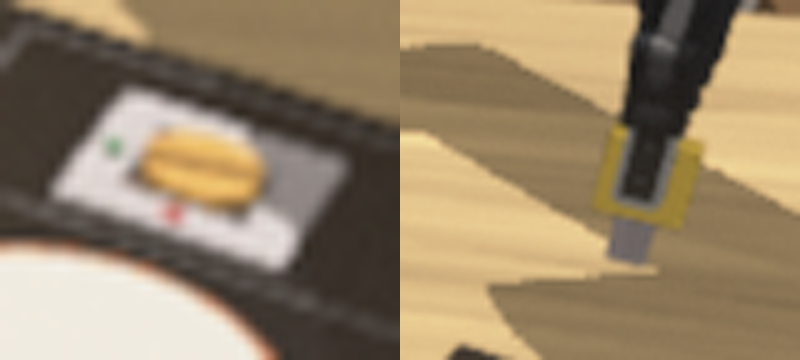

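The slot now runs across, (145,157) to (262,178) in the crop, and the disc looks proud of its plate. I'll check the angle and rotate back while I do.

{"name": "move_arm", "arguments": {
  "hand": [1, 1, 1, 1, 1, 1, 1, 1, 1, 1, 1],
  "slide": [
    [0, 0, 0],
    [0, 0, 0],
    [0, 0, 0],
    [0, 0, 0],
    [0, 0, 0],
    [0, 0, 0],
    [0, 0, 0],
    [0, 0, 0],
    [0, 0, 0],
    [0, 0, 0],
    [0, 0, 0]
  ],
  "angular": [
    [0, 0, -0.13],
    [0, 0, -0.13],
    [0, 0, -0.13],
    [0, 0, -0.13],
    [0, 0, -0.13],
    [0, 0, -0.13],
    [0, 0, -0.13],
    [0, 0, -0.13],
    [0, 0, -0.13],
    [0, 0, -0.14],
    [0, 0, 0]
  ]
}}

```text
t: 17.65
eef_pos: [499.0, 244.1, 189.9]
tool_rot: [-0.913, -3.005, 0.001]
wrist_force: [1.1, 0.3, -1.3]
finger_gap: 0.135
```

```bash
python3 - <<'E'
from h import *
rep([501.7,-201.9,190])
f=lambda x,y:px(x,y,400,195,0,0,10)
d=ray("scene",*f(262,178),55)-ray("scene",*f(145,157),55);a=np.degrees(np.arctan2(d[1],d[0]));print(d,a,"lock",np.radians(-24.6-(a-180)))
c=(ray("scene",*f(201,169),55));print(c)
E
```

```text
t 17.65 p [499.  244.1 189.9] yaw 146.21 z [-8.e-04 -4.e-04 -1.e+00] F [ 1.1  0.3 -1.3] M [0.03 0.01 0.06] gap 0.135 q [ 0.34  0.45  1.79 -0.    0.91 -0.65]
tool shift mm [-2.502e+02 -3.692e+02  1.000e-01]
[ 3.78301495 27.45070522  0.        ] 82.15342396972268 lock 1.2783939175406969
[497.76302073 244.48403284  55.        ]
```

The disc sits at its original image height, so it has sprung up. The slot angle reads about 1.28 rad, roughly ±0.1. I'll carry the key back.

{"name": "move_arm", "arguments": {
  "hand": [1, 1, 1, 1, 1, 1, 1, 1, 1, 1, 1, 1],
  "slide": [
    [-0.0209, -0.0308, 0],
    [-0.0209, -0.0308, 0],
    [-0.0209, -0.0308, 0],
    [-0.0209, -0.0308, 0],
    [-0.0209, -0.0308, 0],
    [-0.0209, -0.0308, 0],
    [-0.0209, -0.0308, 0],
    [-0.0209, -0.0308, 0],
    [-0.0209, -0.0308, 0],
    [-0.0209, -0.0308, 0],
    [-0.0209, -0.0308, 0],
    [-0.0209, -0.0308, 0]
  ],
  "angular": [
    [0, 0, 0],
    [0, 0, 0],
    [0, 0, 0],
    [0, 0, 0],
    [0, 0, 0],
    [0, 0, 0],
    [0, 0, 0],
    [0, 0, 0],
    [0, 0, 0],
    [0, 0, 0],
    [0, 0, 0],
    [0, 0, 0]
  ]
}}

```text
t: 18.85
eef_pos: [500.9, -204.0, 190.3]
tool_rot: [-0.923, -3.003, -0.0]
wrist_force: [0.4, 1.0, -0.9]
finger_gap: 0.136
```

{"name": "move_arm", "arguments": {
  "hand": [1, 1, 1, 1, 1, 1, 1, 1],
  "slide": [
    [0, 0, 0.015],
    [0, 0, 0.02],
    [0, 0, 0.02],
    [0, 0, 0.02],
    [0, 0, 0.02],
    [0, 0, 0.01],
    [0, 0, 0],
    [0, 0, 0]
  ],
  "angular": [
    [0, 0, 0],
    [0, 0, 0],
    [0, 0, 0],
    [0, 0, 0],
    [0, 0, 0],
    [0, 0, 0],
    [0, 0, 0],
    [0, 0, 0]
  ]
}}

```text
t: 19.65
eef_pos: [501.4, -202.6, 86.0]
tool_rot: [0.918, 3.004, -0.0]
wrist_force: [0.2, -0.1, -0.8]
finger_gap: 0.133
```

```bash
python3 - <<'E'
from h import *
rep([501.7,-201.9,47.5]);s=eyes.snapshot('scene')[:,:,::-1];t=eyes.snapshot('top')[:,:,::-1]
cv2.imwrite("pics/c8.png",np.hstack([crop(s,205,150,65,90,6),crop(t,125,210,38,90,6)]))
E
```

```text
t 19.65 p [ 501.4 -202.6   86. ] yaw 146.02 z [ 3.e-04 -2.e-04 -1.e+00] F [ 0.2 -0.1 -0.8] M [-0.05  0.01 -0.02] gap 0.133 q [-0.51  0.58  1.91 -0.    0.65 -1.48]
tool shift mm [ 0.1  0.7 38.5]
```

View pics/c8.png

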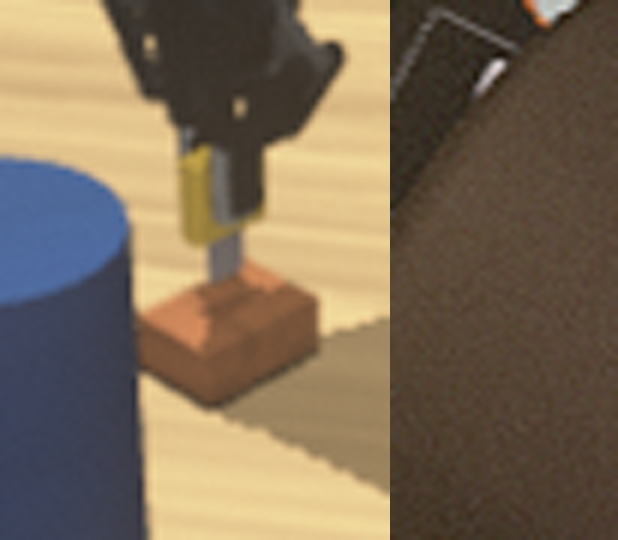

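The key hangs upright over the pocket mouth, with the blade at crop pixels (225,260). I'll lower it, slowing at the end.

{"name": "move_arm", "arguments": {
  "hand": [1, 1, 1, 1, 1, 1, 1, 1, 1, 1],
  "slide": [
    [0, 0.0007, 0.004],
    [0, 0, 0.005],
    [0, 0, 0.005],
    [0, 0, 0.006],
    [0, 0, 0.006],
    [0, 0, 0.005],
    [0, 0, 0.004],
    [0, 0, 0.002],
    [0, 0, 0.0005],
    [0, 0, 0]
  ],
  "angular": [
    [0, 0, 0],
    [0, 0, 0],
    [0, 0, 0],
    [0, 0, 0],
    [0, 0, 0],
    [0, 0, 0],
    [0, 0, 0],
    [0, 0, 0],
    [0, 0, 0],
    [0, 0, 0]
  ]
}}

```text
t: 20.75
eef_pos: [501.6, -202.0, 48.1]
tool_rot: [0.916, 3.005, -0.0]
wrist_force: [0.3, 0.5, -0.9]
finger_gap: 0.137
```

```bash
python3 -c "
from h import *
for _ in range(2): rep([501.7,-201.9,47.5]);eyes.snapshot('top')"
```

```text
t 20.75 p [ 501.6 -202.    48.1] yaw 146.09 z [ 1.e-04 -1.e-04 -1.e+00] F [ 0.3  0.5 -0.9] M [-0.02  0.02 -0.07] gap 0.137 q [-0.5   0.65  1.93 -0.    0.57 -1.48]
tool shift mm [-0.   0.1  0.6]
t 20.8 p [ 501.7 -202.    48.2] yaw 146.09 z [ 2.e-04 -2.e-04 -1.e+00] F [-0.1 -0.3 -1.1] M [-0.01 -0.01  0.02] gap 0.135 q [-0.5   0.65  1.93 -0.    0.57 -1.48]
tool shift mm [-0.   0.1  0.7]
```

Still free, about 0.7 mm above its resting height. I'll lower 0.7 mm and open gently.

{"name": "move_arm", "arguments": {
  "hand": [1, 1, 0.7, 0.6, 0.5, 0.3, 0, -0.5, -1, -1, -1, -1],
  "slide": [
    [0, 0, 0.0007],
    [0, 0, 0],
    [0, 0, 0],
    [0, 0, 0],
    [0, 0, 0],
    [0, 0, 0],
    [0, 0, 0],
    [0, 0, 0],
    [0, 0, 0],
    [0, 0, 0],
    [0, 0, 0],
    [0, 0, 0]
  ],
  "angular": [
    [0, 0, 0],
    [0, 0, 0],
    [0, 0, 0],
    [0, 0, 0],
    [0, 0, 0],
    [0, 0, 0],
    [0, 0, 0],
    [0, 0, 0],
    [0, 0, 0],
    [0, 0, 0],
    [0, 0, 0],
    [0, 0, 0]
  ]
}}

```text
t: 22.05
eef_pos: [501.6, -201.9, 47.4]
tool_rot: [0.916, 3.005, -0.0]
wrist_force: [0.3, 0.4, -1.1]
finger_gap: 1.0
```

{"name": "move_arm", "arguments": {
  "hand": [-1, -1, -1, -1, -1, -1, -1, -1, -1, -1],
  "slide": [
    [0, 0, -0.005],
    [0, 0, -0.01],
    [0, 0, -0.02],
    [0, 0, -0.025],
    [0, 0, -0.03],
    [0, 0, -0.03],
    [0, 0, -0.03],
    [0, 0, -0.03],
    [0, 0, -0.01],
    [0, 0, 0]
  ],
  "angular": [
    [0, 0, 0],
    [0, 0, 0],
    [0, 0, 0],
    [0, 0, 0],
    [0, 0, 0],
    [0, 0, 0],
    [0, 0, 0],
    [0, 0, 0],
    [0, 0, 0],
    [0, 0, 0]
  ]
}}

```text
t: 23.05
eef_pos: [501.8, -202.0, 239.1]
tool_rot: [0.915, 3.002, -0.001]
wrist_force: [0.1, -0.2, -0.6]
finger_gap: 0.998
```

{"name": "move_arm", "arguments": {
  "hand": [-1, -1, -1, -1, -1, -1, -1, -1],
  "slide": [
    [-0.008, -0.03, 0],
    [-0.008, -0.03, 0],
    [-0.008, -0.03, 0],
    [-0.008, -0.03, 0],
    [-0.008, -0.03, 0],
    [-0.008, -0.03, 0],
    [-0.008, -0.03, 0],
    [0, 0, 0]
  ],
  "angular": [
    [0, 0, 0],
    [0, 0, 0],
    [0, 0, 0],
    [0, 0, 0],
    [0, 0, 0],
    [0, 0, 0],
    [0, 0, 0],
    [0, 0, 0]
  ]
}}

```text
t: 23.85
eef_pos: [429.4, -409.9, 235.5]
tool_rot: [-0.92, -3.002, -0.001]
wrist_force: [0.6, -0.1, -0.7]
finger_gap: 0.998
```

```bash
python3 - <<'E'
from h import *
rep();s=eyes.snapshot('scene')[:,:,::-1];t=eyes.snapshot('top')[:,:,::-1]
cv2.imwrite("pics/s9.png",s);cv2.imwrite("pics/t9.png",t)
a=np.hstack([crop(t,305,215,50,37,8),crop(t,125,215,50,37,8)])
b=np.hstack([crop(s,220,180,50,37,8),crop(s,390,195,50,37,8)])
cv2.imwrite("pics/c9.png",np.vstack([a,b]))
s0=cv2.imread("pics/scene0.png"); d=cv2.absdiff(s,s0).max(2)>60; print("scene diff",[ (x,y,w,h,n) for x,y,w,h,n in cv2.connectedComponentsWithStats(d.astype(np.uint8))[2][1:].tolist() if n>12])
E
```

```text
t 23.85 p [ 429.4 -409.9  235.5] yaw 145.92 z [-0.0016  0.0012 -1.    ] F [ 0.6 -0.1 -0.7] M [ 0.03 -0.01  0.04] gap 0.998 q [-0.87  0.45  1.64 -0.    1.05 -1.85]
scene diff [(123, 0, 6, 10, 30), (143, 0, 57, 31, 996), (271, 0, 61, 65, 2190), (339, 0, 67, 134, 4587), (119, 15, 9, 17, 99), (129, 19, 30, 36, 431), (160, 33, 12, 3, 15), (143, 38, 43, 72, 1551), (112, 40, 18, 34, 194), (323, 65, 11, 3, 13), (303, 77, 10, 21, 79), (333, 79, 5, 7, 18), (322, 115, 26, 6, 86), (357, 124, 9, 9, 45), (176, 147, 14, 15, 31), (188, 149, 165, 26, 2305), (323, 149, 87, 65, 2166), (164, 161, 8, 3, 19), (227, 176, 87, 30, 951)]
```

View pics/c9.png

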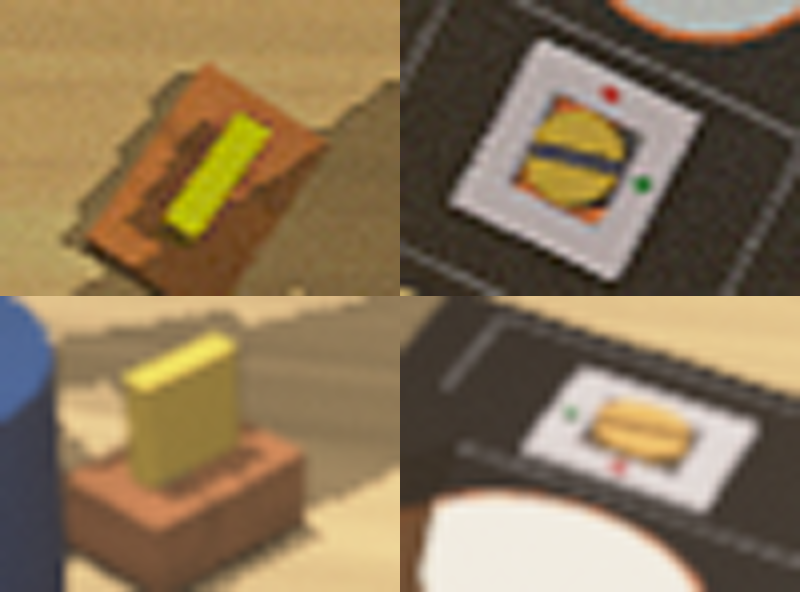

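Key home and upright; the slot now runs (528,150) to (624,168) in the top view. I'll do one numeric check of the slot angle and disc height before handing in.

```bash
python3 - <<'E'
from h import *
def slot(f):
    g=cv2.cvtColor(cv2.imread(f),cv2.COLOR_BGR2HSV)[:,:,1].astype(float)  # brass: saturated, slot: not
    c=np.array([146.7,234.2]); best=[]
    for a in np.radians(np.arange(-120,60,1.)):
        r=np.linspace(-11,11,23); P=np.array([proj("top",[499.1+k*np.cos(a),244.2+k*np.sin(a),54]) for k in r]).astype(np.float32)
        best.append(cv2.remap(g.astype(np.float32),P[:,:1],P[:,1:],cv2.INTER_LINEAR).mean())
    b=np.array(best); i=b.argmin(); w=np.clip(b.min()+25-b,0,None); return np.arange(-120,60,1.)[i],(w*np.arange(-120,60,1.)).sum()/w.sum()
a,b=slot("pics/top0.png"),slot("pics/t9.png"); print(a,b,"lock rad",np.radians(np.subtract(a,b)))
for n,o,e,(u,v) in(("top","top0","t9",(138,226)),("scene","scene0","s9",(411,206))):
    A,B=[cv2.GaussianBlur(cv2.imread(f"pics/{k}.png"),(0,0),.8)[v:v+14,u:u+18].astype(int) for k in(o,e)]
    m=[(k[:,:,2]-k[:,:,0]>60) for k in(A,B)]
    print(n,[(np.argwhere(k).mean(0)[::-1].round(2),k.sum()) for k in m])
E
```

```text
(np.float64(-27.0), np.float64(-27.167277388979773)) (np.float64(-102.0), np.float64(-101.91933713192651)) lock rad [1.30899694 1.30466957]
top [(array([8.1 , 7.92]), np.int64(96)), (array([8.24, 7.79]), np.int64(103))]
scene [(array([8.76, 5.51]), np.int64(71)), (array([8.71, 5.57]), np.int64(79))]
```

```bash
python3 -c "
from bench import workorder
print(workorder.sign_off())"
```

```text
the job is handed in; nothing more can be done
None
```

I took the key from its stand and pushed its blade into the slot at the first try. I pressed the lock in about 4 mm (about 8 N), turned it clockwise and let it spring up. The key is back in its stand, and the job was handed in at about 24 s of the 67 s allowed.

**Last checks:**
- **Lock angle:** it measures about 1.30 rad in the top view, and about 1.28 rad in a rougher scene-view reading. The tool turned 1.47 rad, so some was lost to play. The result is below the 1.4 aimed at, but past the catch (about 1.25) and the 1.2 limit.
- **Lock height:** the disc's image moved only 0.06 px from its start position in the scene view. Staying pressed in would have shifted it by about 1.3 px, so it has sprung up.
- **Key:** it stands upright in the pocket, where it was at the start, and is let go. The gripper is open and well clear.
- **Force:** the highest wrist reading I saw while the key was in the lock was about 10 N.
- **Other items:** the scene-view comparison showed changes around the arm and its shadow. I did not look at every item closely.

I did not see any check fail.

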